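# Lock the fly-tying vise with the T-handled key

## Robot

A 6-joint arm with a two-finger parallel gripper is mounted at the origin on the work surface. World frame = base frame: x ahead of the robot, y to its left, z up, the work surface at z = 0. Lengths are in m, angles in degrees, forces in N, time in s.
With the tool pointing down it reaches from about 0.325 to 0.85 m from the base axis. Payload 15.5 kg.
Tool frame: the origin (TCP) lies midway between the tips of the shut fingers; the grasp point (between the pads) lies 19 mm behind it (manip.grip_point_offset is the distance from the TCP to the grasp point, in m); z points along the fingers, y is the direction in which the jaws open and shut (so a half turn about z gives the same grasp; the last joint's range is limited). The gripper opens to 91 mm and grips with 3 to 60 N. Pads are 32 mm wide; open, the fingers measure 118 mm over their backs; the gripper's body (76 mm by 178 mm) begins 60 mm behind the grasp point.
Start: joints at [-71.82, 28.281, 77.091, -0, 74.628, -5.472], TCP at [0.251, -0.573, 0.214] pointing down, gripper open.
Joint ranges: [-166.48, 166.48], [-47.26, 123.95], [12.59, 153.08], [-70.14, 250.14], [6.76, 159.57], [-176.63, 176.63]. Speed limits (degrees/s): [108.29, 108.29, 147.25, 172.46, 172.46, 172.46].

## Interface

Orientations are given as [roll, pitch, yaw] about the fixed x, y, z axes, in that order (R = Rz(yaw) Ry(pitch) Rx(roll)).
In Python, from plant import manip, optics gives the robot as it stands.
- The arm moves only by the tool apply_moves, never from a script. Its argument "series" is a list of rows, each a list of 3 entries, a list of its own where there are three numbers: the opening, from 0 (shut) to 1 (fully open), then the shift along the tool's x, y, z each as a share of 0.1 m, from -1 to 1, then the turn about the tool's z as a share of pi/2 rad, from -1 to 1. In form: [[fingers, [tx, ty, tz], turn], ...]. A call has exactly 8 rows; each row is the pose to reach, as a shift and turn from the pose commanded when the call began, along the tool's axes at that moment; what a row does not reach only later rows make up. A row lasts 1/8 s, in which the tool goes at most 62.5 mm and 10.7 degrees, less where a joint would pass 70% of its speed; a pose out of reach is approached as far as the arm can. A call with a number of a shift or a turn outside -1 to 1 is refused whole. A call with a gripper value outside its range is refused whole. The fingers move at their own pace and stop on an object; "grip_force" is the grip in N (left out, the last holds). Time passes only in rows, so rows that repeat a pose let the fingers close, or fill a call up. It gives the time, the measured TCP pose, the force and the opening at its end, in the units of the state.
- manip.get_obs(): the state, without advancing time (a new reading comes with each control period).
- optics.capture(name): name is "scene" or "top" or "wrist"; returns the picture (480x640x3 uint8, blue, green, red); there is no depth.
- optics.calibration(name): a dict with "fx", "fy", "cx", "cy" (pixels), "world_from_camera" (4x4, takes a point from camera to world coordinates); the wrist camera has in their place "T_tool_cam" (4x4, takes a point from camera to tool coordinates, whose origin is the TCP and whose axes are the flange's). Camera axes: x right, y up, looking along -z (the intrinsics and any distortion apply to the point x, -y, -z); pixel columns grow to the right and rows downward; lengths in m; the calibration is good to about 2 mm. A picture is of the moment at which its call begins: read the wrist's pose just before it. calibration takes no time and is no camera call.
- manip.job_done(): hands the job in, once; it reports no verdict.
Trained networks look in the newest picture that a camera, given by its name, has taken for a name from the list of things; names that differ only in an ending like _2 or _b are one class to them, and where a whole thing is asked for, a point or a joint stands for the part that bears it (a point fixed in the world has none). Each returns a list of dicts, best first, with "p" (0 to 1); they miss things now and then, are a little off and sometimes report something else, mostly with a low value. They report only what shows in the picture. A call takes as long as a camera call.
- optics.spot_in(camera, name): "xyz" ([x, y, z] in m, in world coordinates, good to about 4 mm: the middle of the surface that is visible of it).
- optics.outline_of(camera, name): "mask" (480x640 bool, what is visible of it).
- optics.mark_of(camera, name): "xyz" ([x, y, z] in m, in world coordinates, good to about 4 mm: a listed point, or the origin of a listed thing).
The state is a dict: "time_s": time; "joint_pos": joint angles; "joint_velocities": joint speeds; "joint_efforts": joint torques, N m; "eef_pos": TCP position; "tcp_rot": TCP orientation; "contact_force": force on the tool from outside, world axes, zero at the start; "torque": the same for the moment, N m; "width": finger opening in m.
Only numpy, scipy, OpenCV 4.12 (cv2) and the standard library are available. Lean on these libraries where they do the work, as an engineer would, in place of code of your own. Each camera call takes 0.05 s, during which the arm holds its last target. There are 200 camera calls.

## Task

Lift the T-handled key off the freely spinning wooden tool carousel, seat its square tip fully in the square recess of the clamp knob on the vise stand, and with the key turn the knob clockwise (seen from above) until its pointer is right up against the stop pin. Then let go and leave the key standing in the knob, its collar down on it. Do not push the knob or the stand with the gripper or arm themselves, and leave everything else on the table and on the carousel standing where it is.

Things in the scene. Friction and masses are not known exactly. Their poses are not given: they have to be found in the camera images.
- key: T-handled key standing in the carousel's holder block. Origin: centre of the tip's lower end; z up the shank, x along the handle. Steel tip 18 x 18 mm square, 24 mm long (sides along x, y); collar 38 mm across at z = 24 to 30 mm; round shank 16 mm across; dark wooden handle bar 100 (x) x 18 (y) mm at z = 105 to 125 mm. About 0.16 kg
- key_collar (a point): point on the key's axis at the underside of its collar, 24 mm above the tip's end; axes as the key's
- clamp_recess (a point): mouth centre of the clamp knob's square recess, 70 mm above the table; z up, x towards the pointer (reaches 59 mm out), turns with the knob. Recess 22 x 22 mm (sides along x, y), 28 mm deep, mouth chamfered 2 mm, in a 50 x 50 mm aluminium boss on a 76 mm round flange. The key fits in any of four quarter turns; fully seated its collar rests on the boss, key_collar at this point
- clamp (a joint): turn of the clamp knob in rad: grows clockwise seen from above, from 0 (loose, pointer at the first steel stop pin) to 1.15 (locked, pointer against the other pin); it starts between 0 and 0.35. Stiffness about 0.06 N m
- stand: fixed vise stand. Origin at the centre of the underside of its grey base plate, 220 (x) x 125 (y) x 18 mm. The clamp knob's vertical axis is at x = -60 mm, the vise's post (143 mm tall, with a jaw head reaching 62 mm to +y and 48 mm to -y at 117 to 143 mm height) at x = +85 mm
- carousel: wooden tool carousel that spins freely about its vertical axis. Origin on the axis at table height. Disc 190 mm across, its top 24 mm above the table; holder block 50 x 50 x 34 mm centred 55 mm out along x, top at 58 mm, with a 22 mm square hole 28 mm deep in which the key stands, its collar on the block
- spool_a: thread spool, 38 mm across, 38 mm tall, standing on the carousel; origin under its centre
- stacker: metal tube with brass ends, 36 mm across, 64 mm tall, standing on the carousel; origin under its centre
- spool_b: thread spool, 38 mm across, 38 mm tall, on the table; origin under its centre
- vial: orange pill vial, 32 mm across, 70 mm tall, on the table; origin under its centre
- cement: small glass jar with black cap, 44 mm across, 60 mm tall, on the table; origin under its centre
- scissors: yellow-handled scissors lying flat, 150 mm long along x, 8 mm thick; origin under the pivot
- flybox: flat clear box, 70 x 100 x 22 mm; origin under its centre

How it is judged (in metres and radians):
On the way, in this order (a step that is already met when the one before it is completed fails the run):
1. the key is lifted clear of the carousel (height (world z) of key_collar above 0.11 m), for 0.1 s.
2. the key's tip is fully seated in the knob's recess, collar down, before the knob is turned (horizontal distance between key_collar and clamp_recess below 0.006 m and z of key_collar in the frame of clamp_recess below 0.005 m and angle between key's own z axis and vertical below 0.12 rad and value of joint clamp below 0.6 rad), for 0.1 s.
3. the knob is turned clockwise up to its stop with the key seated (horizontal distance between key_collar and clamp_recess below 0.006 m and z of key_collar in the frame of clamp_recess below 0.005 m and angle between key's own z axis and vertical below 0.12 rad and value of joint clamp above 1.05 rad), for 0.2 s.
At the end, for the whole second after the job is handed in: the clamp knob stands within 0.1 rad of its clockwise stop (joint above 1.05) and the key, released and at rest, stands in the recess: collar within 5 mm of the boss's top, within 6 mm of its axis, upright within 0.12 rad (all of step 3 and linear speed of key below 0.02 m/s); the robot touches nothing.
It fails at once if the gripper or arm pushes on the clamp knob or the vise stand itself (contact force between any of the fingers, the arm and stand above 3 N).
It fails at once if a bystander on the table is shifted more than 40 mm or upset (distance of any of spool_b, vial, cement, scissors, flybox from where it was at the start of the episode above 0.04 m or angle between any of spool_b, vial, cement, scissors, flybox's own z axis and vertical above 0.6 rad).
It fails at once if the spool or the tube on the carousel is upset or shifted on it by more than about 20 mm (angle between any of spool_a, stacker's own z axis and vertical above 0.6 rad or distance between any of spool_a, stacker and carousel above 0.095 m or distance between any of spool_a, stacker and carousel below 0.03 m).
It also fails if it takes over 51 s, if anything falls off the work surface, if the arm or the gripper's body presses on something with over 40 N, if the wrist force passes 120 N, or if a joint passes its speed limit or range.

## Working session

There is one attempt and no reset: what is moved stays moved. The work goes in short steps, Python scripts to look and compute and a tool call to move; the robot and the scene stay as the last step left them, time stands still between calls to the robot, and variables do not carry over. Pictures are saved under pics/ and viewed, about 8 in all and at most 12, crops included, and the job is handed in when it is done.

Besides the shell and the picture viewer there is one more tool, called in YAML: its name, and indented under it one key for each argument. apply_moves: Moves the arm, as the interface text tells. Shift numbers are shares of 0.1 m and turn numbers shares of pi/2 rad, none past 1 either way. Its arguments: {"type":"object","properties":{"series":{"type":"array","items":{"type":"array"}},"grip_force":{"type":"number"}},"required":["series"]}

```bash
mkdir -p pics; ls; cat > h.py <<'E'
import numpy as np, cv2
from plant import manip, optics
def pr(l,n=2):
    return [(round(d['p'],2),np.round(d['xyz'],4).tolist()) for d in l[:n]]
E
python3 - <<'E'
from h import *
o=manip.get_obs(); print({k:np.round(v,3).tolist() for k,v in o.items()}, manip.grip_point_offset)
for c in ("top","scene"):
    im=optics.capture(c); cv2.imwrite(f"pics/{c}0.png",im)
    for n in ["key","key_collar","clamp_recess","stand","carousel","spool_a","stacker","vial","cement"]:
        print(c,n,pr(optics.mark_of(c,n)))
    print(optics.calibration(c))
E
```

```text
pics
{'time_s': 0.0, 'joint_pos': [-71.82, 28.313, 77.128, -0.0, 74.628, -5.472], 'joint_velocities': [-0.006, -0.002, 0.098, 0.048, -0.009, 0.001], 'joint_efforts': [-0.003, -87.883, -38.185, 0.071, 0.053, -0.0], 'eef_pos': [0.251, -0.572, 0.213], 'tcp_rot': [-179.932, -0.006, 23.652], 'contact_force': [-0.186, 0.226, -0.596], 'torque': [-0.014, 0.005, -0.026], 'width': 0.091} 0.0188
top key [(0.58, [0.5973, -0.1665, 0.0303])]
top key_collar [(0.7, [0.5852, 0.4459, -0.0016]), (0.67, [0.5982, -0.1594, 0.0595])]
top clamp_recess [(0.68, [0.543, 0.2199, 0.0713])]
top stand []
top carousel [(0.85, [0.5474, -0.1764, 0.0011]), (0.41, [0.6005, -0.1638, 0.0594])]
top spool_a [(0.7, [0.5139, 0.0056, 0.0016]), (0.3, [0.5997, -0.1626, 0.0312])]
top stacker [(0.69, [0.526, -0.2332, 0.0225])]
top vial [(0.54, [0.6031, 0.0049, 0.0008])]
top cement [(0.64, [0.4231, 0.4152, 0.0026]), (0.2, [0.6024, 0.0013, -0.0011])]
{'fx': 583.7613497825397, 'fy': 583.7613497825397, 'cx': 318.0120303482402, 'cy': 237.45282685240812, 'world_from_camera': array([[ 0.02874438,  0.99155047, -0.12649672,  0.36145015],

[... 367 characters left out ...]
688])]
scene stand [(0.63, [0.5959, 0.204, 0.003])]
scene carousel [(0.57, [0.5448, -0.1794, -0.0008])]
scene spool_a [(0.82, [0.4896, -0.1451, 0.0213])]
scene stacker [(0.65, [0.522, -0.2365, 0.0261]), (0.31, [0.5993, 0.2041, 0.0016])]
scene vial [(0.65, [0.6084, 0.006, -0.0018])]
scene cement [(0.63, [0.4227, 0.4137, -0.0007])]
{'fx': 590.3303906525462, 'fy': 590.3303906525462, 'cx': 317.89666225464043, 'cy': 249.2607912764405, 'world_from_camera': array([[-0.07676766, -0.84649187,  0.52683796,  1.2867392 ],
       [ 0.99703403, -0.06807105,  0.03590929,  0.05426427],
       [ 0.00546549,  0.52803205,  0.84920686,  1.25975139],
       [ 0.        ,  0.        ,  0.        ,  1.        ]])}
```

```bash
python3 - <<'E'
import cv2,numpy as np
a=cv2.imread("pics/top0.png");b=cv2.imread("pics/scene0.png")
a=cv2.resize(a[100:260,190:440],(800,512),interpolation=cv2.INTER_CUBIC)
cv2.imwrite("pics/top0c.png",a)
E
```

```text
(no output)
```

View pics/top0c.png

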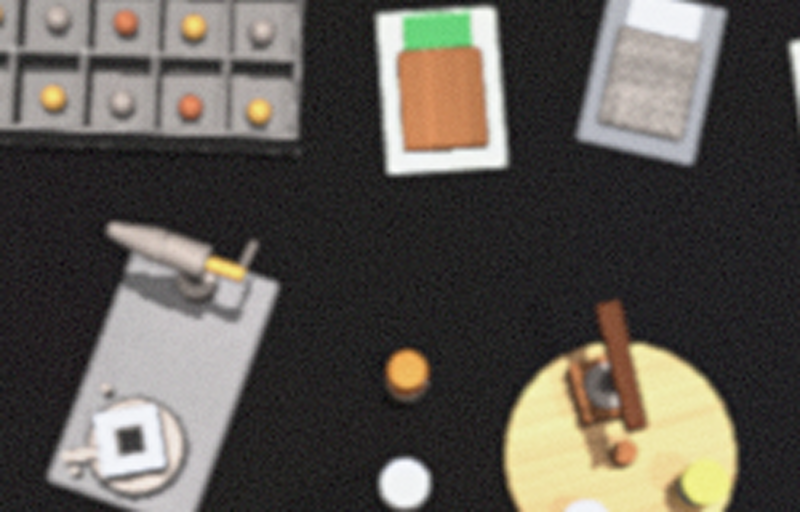

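View pics/scene0.png

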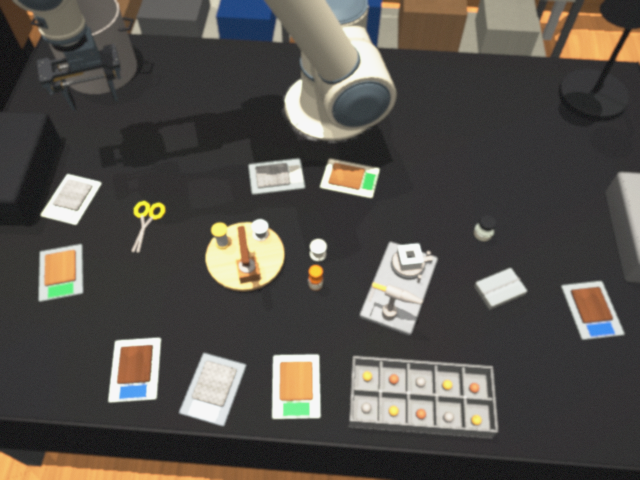

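The handle bar lies at roughly 10° yaw. The pointer is near the first pin at about 110°, and the locked pin is clockwise from it. I'll go over the key first.

```bash
cat >> h.py <<'E'
from scipy.spatial.transform import Rotation as Ro
def go(t,yaw,n=1):
    """shares needed from the measured pose"""
    o=manip.get_obs(); R=Ro.from_euler('xyz',o['tcp_rot'],degrees=True).as_matrix()
    d=R.T@(np.array(t)-o['eef_pos']); dy=(yaw-o['tcp_rot'][2]+180)%360-180
    print('t',round(o['time_s'],2),'pos',np.round(o['eef_pos'],4),'rot',np.round(o['tcp_rot'],2),'w',round(o['width'],4),'F',np.round(o['contact_force'],1),'shares',np.round(d/0.1,3),'turn',round(-dy/90,3))
def wcam():
    o=manip.get_obs(); T=np.eye(4); T[:3,:3]=Ro.from_euler('xyz',o['tcp_rot'],degrees=True).as_matrix(); T[:3,3]=o['eef_pos']
    c=optics.calibration('wrist'); return c,T@np.array(c['T_tool_cam'])
def px(p,c,W):
    q=np.linalg.inv(W)@np.r_[p,1]; return np.array([c['cx']+c['fx']*q[0]/-q[2],c['cy']+c['fy']*q[1]/q[2]])
def ray(uv,z,c,W):
    d=W[:3,:3]@np.array([(uv[0]-c['cx'])/c['fx'],-(uv[1]-c['cy'])/c['fy'],-1]); return W[:3,3]+d*(z-W[2,3])/d[2]
E
python3 - <<'E'
from h import *
c,W=wcam(); print(c); 
go([0.598,-0.16,0.28],10)
E
```

```text
{'fx': 412.8052147649618, 'fy': 412.8052147649618, 'cx': 317.49510327887003, 'cy': 238.62296320210368, 'T_tool_cam': array([[ 3.81562353e-04,  9.62811341e-01,  2.70174344e-01,
         7.72381313e-02],
       [ 9.99999927e-01, -3.75852927e-04, -7.28672607e-05,
        -1.02298463e-03],
       [ 3.13883930e-05,  2.70174352e-01, -9.62811414e-01,
        -1.69725661e-01],
       [ 0.00000000e+00,  0.00000000e+00,  0.00000000e+00,
         1.00000000e+00]])}
t 1.0 pos [ 0.2507 -0.5725  0.2139] rot [-180.      0.     23.65] w 0.0912 F [-0.4 -0.7 -0.9] shares [ 4.836 -2.385 -0.661] turn 0.152
```

apply_moves:
  series:
    - [1, [0.15, -0.15, -0.1], 0.05]
    - [1, [0.3, -0.3, -0.2], 0.1]
    - [1, [0.45, -0.45, -0.3], 0.15]
    - [1, [0.6, -0.6, -0.4], 0.15]
    - [1, [0.75, -0.75, -0.5], 0.15]
    - [1, [0.9, -0.9, -0.6], 0.15]
    - [1, [1, -1, -0.66], 0.15]
    - [1, [1, -1, -0.66], 0.15]

```text
time_s: 2.0
eef_pos: [0.3027, -0.4402, 0.2805]
tcp_rot: [180.0, -0.0, 10.2]
contact_force: [0.2, -1.1, -0.9]
width: 0.0909
```

```bash
python3 - <<'E'
from h import *
go([0.598,-0.16,0.28],10)
E
```

```text
t 2.0 pos [ 0.3027 -0.4402  0.2805] rot [ 1.7996e+02 -2.0000e-02  1.0230e+01] w 0.0909 F [ 0.2 -1.1 -0.9] shares [ 3.403 -2.233  0.004] turn 0.003
```

apply_moves:
  series:
    - [1, [0.2, -0.13, 0], 0]
    - [1, [0.4, -0.26, 0], 0]
    - [1, [0.6, -0.39, 0], 0]
    - [1, [0.8, -0.52, 0], 0]
    - [1, [1, -0.65, 0], 0]
    - [1, [1, -0.75, 0], 0]
    - [1, [1, -0.9, 0], 0]
    - [1, [1, -1, 0], 0]

```text
time_s: 3.0
eef_pos: [0.3822, -0.3241, 0.2799]
tcp_rot: [-180.0, 0.0, 10.1]
contact_force: [-0.0, 0.2, -0.3]
width: 0.0911
```

apply_moves:
  series:
    - [1, [0.2, -0.2, 0], 0]
    - [1, [0.4, -0.4, 0], 0]
    - [1, [0.6, -0.6, 0], 0]
    - [1, [0.8, -0.8, 0], 0]
    - [1, [1, -1, 0], 0]
    - [1, [1, -1, 0], 0]
    - [1, [1, -1, 0], 0]
    - [1, [1, -1, 0], 0]

```text
time_s: 4.0
eef_pos: [0.4633, -0.2093, 0.2799]
tcp_rot: [180.0, 0.0, 10.1]
contact_force: [-0.2, -0.1, -0.6]
width: 0.0915
```

apply_moves:
  series:
    - [1, [0.2, -0.05, 0], 0]
    - [1, [0.4, -0.1, 0], 0]
    - [1, [0.6, -0.2, 0], 0]
    - [1, [0.8, -0.23, 0], 0]
    - [1, [1, -0.23, 0], 0]
    - [1, [1, -0.23, 0], 0]
    - [1, [1, -0.23, 0], 0]
    - [1, [1, -0.23, 0], 0]

```text
time_s: 5.0
eef_pos: [0.5578, -0.1683, 0.28]
tcp_rot: [-180.0, 0.0, 10.1]
contact_force: [0.1, -0.4, -0.2]
width: 0.0912
```

```bash
python3 - <<'E'
from h import *
go([0.598,-0.16,0.28],10)
c,W=wcam(); im=optics.capture("wrist"); cv2.imwrite("pics/w1.png",im); np.save("W1.npy",W)
for n in ["key","key_collar","carousel"]:
    print(n,pr(optics.mark_of("wrist",n)))
m=optics.outline_of("wrist","key")
if m:
    print(m[0]['p'],m[0]['mask'].sum()); np.save("mk.npy",m[0]['mask'])
E
```

```text
t 5.0 pos [ 0.5578 -0.1683  0.28  ] rot [-1.800e+02  1.000e-02  1.014e+01] w 0.0912 F [ 0.1 -0.4 -0.2] shares [ 0.41  -0.011 -0.   ] turn 0.002
key [(0.9, [0.5981, -0.1571, 0.0305])]
key_collar [(0.97, [0.5988, -0.1587, 0.0592])]
carousel [(0.68, [0.5507, -0.1781, 0.0003])]
0.67 3986
```

View pics/w1.png

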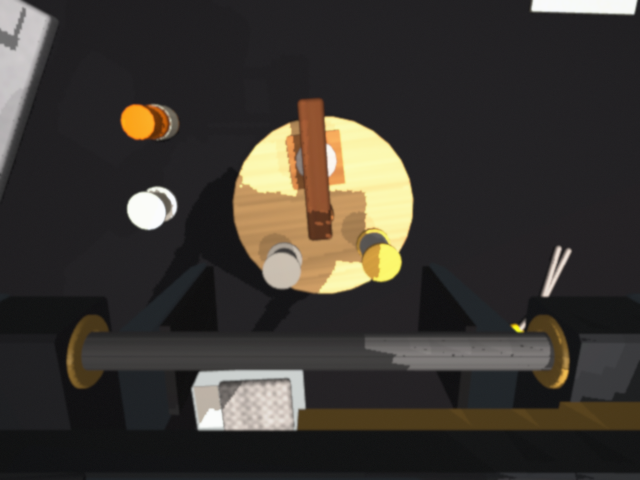

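```bash
cat >> h.py <<'E'
def bar(im,W,c,z,roi):
    x0,y0,x1,y1=roi; s=im[y0:y1,x0:x1].astype(int); h=cv2.cvtColor(im[y0:y1,x0:x1],cv2.COLOR_BGR2HSV)
    m=((h[...,0]<14)&(h[...,1]>120)&(h[...,2]>35)&(h[...,2]<150)).astype(np.uint8)
    m=cv2.morphologyEx(m,cv2.MORPH_OPEN,np.ones((9,9)))
    n,l,st,_=cv2.connectedComponentsWithStats(m); k=1+np.argmax(st[1:,4]); ys,xs=np.where(l==k)
    r=cv2.minAreaRect(np.c_[xs+x0,ys+y0].astype(np.float32)); b=cv2.boxPoints(r)
    p=np.array([ray(q,z,c,W) for q in b]); print('rect',r,'centre',p.mean(0).round(4))
    e=[p[1]-p[0],p[2]-p[1]]; 
    for v in e: print('side',np.linalg.norm(v).round(4),'yaw',np.degrees(np.arctan2(v[1],v[0])).round(2))
E
python3 - <<'E'
from h import *
c=optics.calibration('wrist'); bar(cv2.imread("pics/w1.png"),np.load("W1.npy"),c,0.159,(270,70,350,265))
E
```

```text
rect ((317.6684265136719, 167.95648193359375), (140.4739532470703, 22.409767150878906), 88.50566101074219) centre [ 0.6013 -0.1595  0.159 ]
side 0.015 yaw -78.42
side 0.0973 yaw -167.9
```

```bash
python3 - <<'E'
from h import *
go([0.5995,-0.159,0.13],13)
E
```

```text
t 5.25 pos [ 0.558  -0.1685  0.28  ] rot [ 1.800e+02 -1.000e-02  1.013e+01] w 0.0912 F [-0.   0.4 -1.1] shares [ 0.425 -0.021  1.5  ] turn -0.032
```

apply_moves:
  series:
    - [1, [0.14, -0.01, 0.1], -0.03]
    - [1, [0.28, -0.02, 0.2], -0.03]
    - [1, [0.425, -0.02, 0.4], -0.03]
    - [1, [0.425, -0.02, 0.6], -0.03]
    - [1, [0.425, -0.02, 0.8], -0.03]
    - [1, [0.425, -0.02, 1], -0.03]
    - [1, [0.425, -0.02, 1], -0.03]
    - [1, [0.425, -0.02, 1], -0.03]

```text
time_s: 6.25
eef_pos: [0.6002, -0.1589, 0.1799]
tcp_rot: [180.0, -0.0, 12.9]
contact_force: [0.4, 0.6, 0.4]
width: 0.091
```

```bash
python3 - <<'E'
from h import *
c,W=wcam(); im=optics.capture("wrist"); cv2.imwrite("pics/w2.png",im); np.save("W2.npy",W)
go([0.5995,-0.159,0.13],13)
print(pr(optics.mark_of("wrist","key_collar")),pr(optics.spot_in("wrist","key")))
bar(im,W,c,0.159,(230,70,400,330))
E
```

```text
t 6.3 pos [ 0.6003 -0.159   0.1803] rot [ 1.7998e+02 -4.0000e-02  1.2860e+01] w 0.0914 F [ 0.1 -0.4  1.1] shares [-0.008 -0.002  0.503] turn -0.002
[] [(0.71, [0.6139, -0.1529, 0.1572])]
rect ((311.7200927734375, 281.6427001953125), (95.88391876220703, 46.14531326293945), 88.45184326171875) centre [ 0.5999 -0.1548  0.159 ]
side 0.0221 yaw -75.52
side 0.0507 yaw -165.02
```

View pics/w2.png

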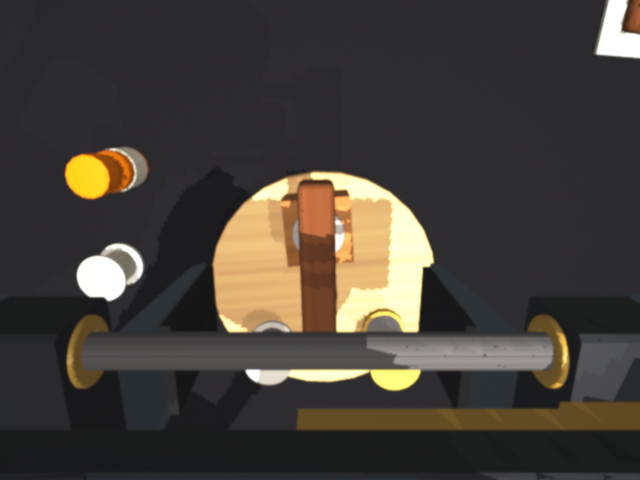

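```bash
python3 - <<'E'
from h import *
c=optics.calibration('wrist'); W=np.load("W2.npy")
R=Ro.from_euler('z',13,degrees=True).as_matrix()
for uv in [(317,181),(319.5,330)]:
    p=ray(uv,0.159,c,W); print(p.round(4), (p-R@[0.05,0,0]).round(4), (R.T@(p-[0.6002,-.159,0])).round(4))
E
```

```text
[ 0.6498 -0.1461  0.159 ] [ 0.601  -0.1574  0.159 ] [0.0512 0.0014 0.159 ]
[ 0.5758 -0.1643  0.159 ] [ 0.5271 -0.1756  0.159 ] [-0.025   0.0003  0.159 ]
```

apply_moves:
  series:
    - [1, [0.01, -0.01, 0.15], -0.01]
    - [1, [0.01, -0.01, 0.3], -0.01]
    - [1, [0.01, -0.01, 0.4], -0.01]
    - [1, [0.01, -0.01, 0.5], -0.01]
    - [0.4, [0.01, -0.01, 0.5], -0.01]
    - [0.1, [0.01, -0.01, 0.5], -0.01]
    - [0, [0.01, -0.01, 0.5], -0.01]
    - [0, [0.01, -0.01, 0.5], -0.01]
  grip_force: 40

```text
time_s: 7.4
eef_pos: [0.6006, -0.1578, 0.1303]
tcp_rot: [180.0, -0.0, 13.7]
contact_force: [0.4, -0.8, 0.4]
width: 0.0542
```

apply_moves:
  series:
    - [0, [0, 0, 0], 0]
    - [0, [0, 0, 0], 0]
    - [0, [0, 0, 0], 0]
    - [0, [0, 0, 0], 0]
    - [0, [0, 0, -0.1], 0]
    - [0, [0, 0, -0.2], 0]
    - [0, [0, 0, -0.3], 0]
    - [0, [0, 0, -0.45], 0]

```text
time_s: 8.4
eef_pos: [0.6003, -0.1577, 0.1757]
tcp_rot: [-180.0, 0.0, 13.8]
contact_force: [0.1, 0.3, -1.2]
width: 0.0177
```

apply_moves:
  series:
    - [0, [0, 0, -0.25], 0]
    - [0, [0, 0, -0.5], 0]
    - [0, [0, -0.15, -0.75], 0]
    - [0, [0, -0.3, -1], -0.07]
    - [0, [0, -0.5, -1], -0.14]
    - [0, [0, -0.7, -1], -0.21]
    - [0, [0, -0.9, -1], -0.28]
    - [0, [0, -1, -1], -0.33]

```text
time_s: 9.4
eef_pos: [0.5764, -0.0597, 0.2759]
tcp_rot: [180.0, -0.0, 43.7]
contact_force: [-0.7, 0.5, -1.3]
width: 0.0179
```

```bash
python3 - <<'E'
from h import *
go([0.545,0.14,0.275],110)
E
```

```text
t 9.4 pos [ 0.5764 -0.0597  0.2759] rot [ 1.7998e+02 -2.0000e-02  4.3670e+01] w 0.0179 F [-0.7  0.5 -1.3] shares [ 1.152 -1.661  0.009] turn -0.737
```

apply_moves:
  series:
    - [0, [0.12, -0.15, 0], -0.09]
    - [0, [0.24, -0.3, 0], -0.18]
    - [0, [0.36, -0.45, 0], -0.27]
    - [0, [0.48, -0.6, 0], -0.36]
    - [0, [0.6, -0.75, 0], -0.45]
    - [0, [0.7, -0.9, 0], -0.54]
    - [0, [0.7, -1, 0], -0.63]
    - [0, [0.7, -1, 0], -0.72]

```text
time_s: 10.4
eef_pos: [0.5583, 0.0608, 0.2759]
tcp_rot: [180.0, 0.0, 108.6]
contact_force: [-0.3, 0.3, -2.2]
width: 0.0176
```

```bash
python3 - <<'E'
from h import *
go([0.545,0.14,0.275],110)
E
```

```text
t 10.4 pos [0.5583 0.0608 0.2759] rot [179.97   0.   108.57] w 0.0176 F [-0.3  0.3 -2.2] shares [0.793 0.126 0.009] turn -0.016
```

apply_moves:
  series:
    - [0, [0.2, 0.03, 0], 0]
    - [0, [0.4, 0.06, 0], 0]
    - [0, [0.6, 0.1, 0], 0]
    - [0, [0.8, 0.12, 0], 0]
    - [0, [0.8, 0.12, 0], 0]
    - [0, [0.8, 0.12, 0], 0]
    - [0, [0.8, 0.12, 0], 0]
    - [0, [0.8, 0.12, 0], 0]

```text
time_s: 11.4
eef_pos: [0.5452, 0.1394, 0.2749]
tcp_rot: [-180.0, 0.0, 108.2]
contact_force: [-0.5, -0.4, -2.0]
width: 0.0179
```

```bash
python3 - <<'E'
from h import *
c,W=wcam(); im=optics.capture("wrist"); cv2.imwrite("pics/w3.png",im); np.save("W3.npy",W)
go([0.543,0.2205,0.275],110)
print(pr(optics.mark_of("wrist","clamp_recess")),pr(optics.mark_of("wrist","key_collar")),pr(optics.mark_of("wrist","stand")))
E
```

```text
t 11.45 pos [0.5452 0.1395 0.2749] rot [180.     0.   108.22] w 0.0178 F [ 0.1  0.1 -1.5] shares [ 0.776  0.233 -0.001] turn -0.02
[(0.74, [0.5415, 0.2258, 0.0643])] [] [(0.71, [0.5985, 0.2052, 0.0015])]
```

View pics/w3.png

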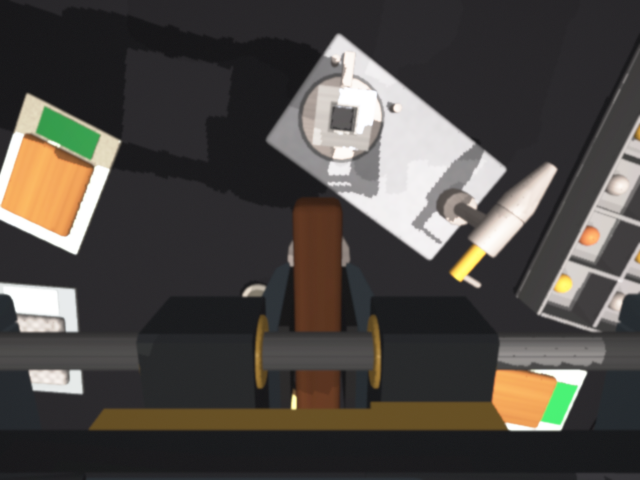

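```bash
python3 - <<'E'
import cv2
a=cv2.imread("pics/w3.png"); cv2.imwrite("pics/w3c.png",cv2.resize(a[40:215,270:420],None,fx=4.5,fy=3.4*4.5/4.5 if 0 else 3.4,interpolation=cv2.INTER_CUBIC) if 0 else cv2.resize(a[40:215,270:420],None,fx=3.4,fy=3.4,interpolation=cv2.INTER_CUBIC))
E
```

```text
(no output)
```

View pics/w3c.png

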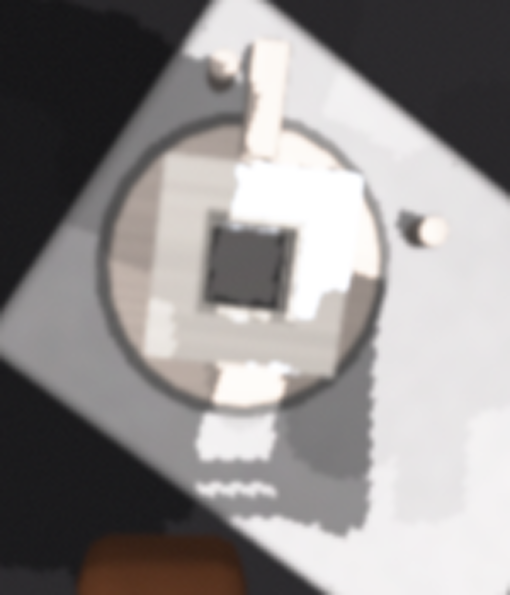

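```bash
python3 - <<'E'
from h import *
c=optics.calibration('wrist'); W=np.load("W3.npy")
f=lambda q:np.array(q)/3.4+[270,40]-0.35
for nm,P in (("boss",[(165,152),(362,172),(340,378),(145,355)]),("rec",[(208,212),(300,222),(288,318),(200,308)])):
    p=np.array([ray(f(q),0.07,c,W) for q in P])
    e=[p[1]-p[0],p[2]-p[1],p[3]-p[2],p[0]-p[3]]
    print(nm,p.mean(0).round(4),[(np.linalg.norm(v).round(4),(np.degrees(np.arctan2(v[1],v[0]))%90).round(1)) for v in e])
p0=ray(f((249,265)),0.07,c,W); p1=ray(f((270,42)),0.06,c,W);print('pointer',np.degrees(np.arctan2(*(p1-p0)[1::-1])),np.linalg.norm((p1-p0)[:2]))
for q in((222,65),(430,228)):
    p1=ray(f(q),0.06,c,W);print('pin',np.degrees(np.arctan2(*(p1-p0)[1::-1])),p1)
R=Ro.from_euler('z',108.22,degrees=True).as_matrix()
for uv in [(317.5,f((0,537))[1]),(317.5,f((0,560))[1])]:
  for z in (.304,.284):
    p=ray(uv,z,c,W); print((R.T@(p-[0.5452,.1395,0])).round(4))
E
```

```text
boss [0.5425 0.2244 0.07  ] [(np.float64(0.0498), np.float64(12.8)), (np.float64(0.051), np.float64(14.0)), (np.float64(0.0513), np.float64(11.7)), (np.float64(0.05), np.float64(12.3))]
rec [0.5414 0.2242 0.07  ] [(np.float64(0.0235), np.float64(12.3)), (np.float64(0.0238), np.float64(12.2)), (np.float64(0.0229), np.float64(12.0)), (np.float64(0.0236), np.float64(13.7))]
pointer 102.9615653889059 0.05440301410243169
pin 116.47131449387958 [0.51941851 0.26844749 0.06      ]
pin 29.365710466869494 [0.583778   0.24815858 0.06      ]
[ 0.0526 -0.0008  0.304 ]
[ 0.0491 -0.0008  0.284 ]
[ 0.0502 -0.0008  0.304 ]
[ 0.0464 -0.0008  0.284 ]
```

```bash
python3 - <<'E'
from h import *
go([0.542,0.2235,0.185],102.7)
E
```

```text
t 11.6 pos [0.5451 0.1397 0.2749] rot [180.     0.   108.24] w 0.0179 F [ 0.1 -0.1 -1. ] shares [0.806 0.233 0.899] turn 0.062
```

apply_moves:
  series:
    - [0, [0.2, 0.06, 0], 0.03]
    - [0, [0.4, 0.12, 0], 0.06]
    - [0, [0.6, 0.18, 0], 0.06]
    - [0, [0.8, 0.23, 0.2], 0.06]
    - [0, [0.81, 0.23, 0.4], 0.06]
    - [0, [0.81, 0.23, 0.6], 0.06]
    - [0, [0.81, 0.23, 0.8], 0.06]
    - [0, [0.81, 0.23, 0.9], 0.06]

```text
time_s: 12.6
eef_pos: [0.5412, 0.2242, 0.184]
tcp_rot: [-179.9, 0.0, 102.9]
contact_force: [-1.2, 0.0, -2.4]
width: 0.0176
```

```bash
python3 - <<'E'
from h import *
c,W=wcam(); a=optics.capture("wrist"); np.save("W4.npy",W)
go([0.542,0.2235,0.14],102.7)
print(pr(optics.mark_of("wrist","clamp_recess")),pr(optics.mark_of("wrist","key_collar")))
for k in("scene","top"):
    b=optics.capture(k); 
    if k=="scene": s=b
    print(k,pr(optics.mark_of(k,"clamp_recess")),pr(optics.mark_of(k,"key_collar")),pr(optics.mark_of(k,"key")))
cv2.imwrite("pics/w4.png",a);cv2.imwrite("pics/s4.png",s)
A=cv2.resize(a[130:330,200:440],(480,400)); B=cv2.resize(s[205:335,350:450],(308,400),interpolation=cv2.INTER_CUBIC)
cv2.imwrite("pics/c4.png",np.hstack([A,B]))
E
```

```text
t 12.65 pos [0.5409 0.224  0.1832] rot [-1.7988e+02  1.0000e-02  1.0291e+02] w 0.018 F [-0.5 -0.3 -4. ] shares [-0.008  0.011  0.432] turn 0.002
[] []
scene [(0.76, [0.5417, 0.225, 0.0696])] [(0.96, [0.5442, 0.2251, 0.112])] [(0.73, [0.5459, 0.2237, 0.0931])]
top [] [] []
```

View pics/c4.png

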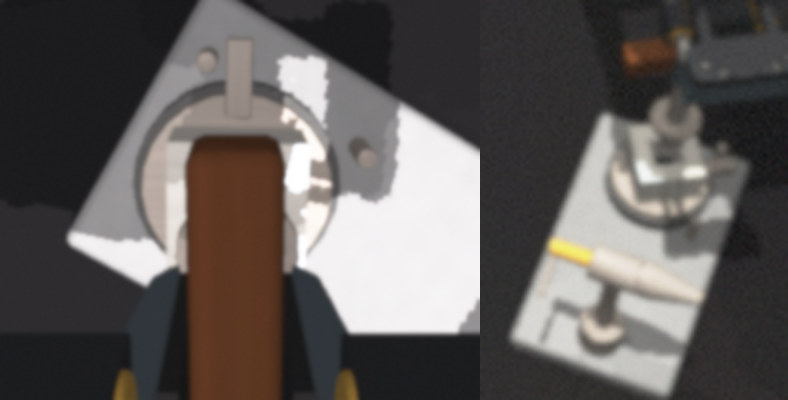

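apply_moves:
  series:
    - [0, [0, 0.01, 0], 0]
    - [0, [0, 0.01, 0.06], 0]
    - [0, [0, 0.01, 0.12], 0]
    - [0, [0, 0.01, 0.17], 0]
    - [0, [0, 0.01, 0.2], 0]
    - [0, [0, 0.01, 0.23], 0]
    - [0, [0, 0.01, 0.26], 0]
    - [0, [0, 0.01, 0.28], 0]

```text
time_s: 14.15
eef_pos: [0.5425, 0.2242, 0.1568]
tcp_rot: [-180.0, 0.0, 102.9]
contact_force: [-0.6, 0.1, -1.3]
width: 0.0176
```

```bash
python3 - <<'E'
from h import *
go([0.5422,0.2238,0.141],102.7); print(manip.get_obs()['torque'])
E
```

```text
t 14.15 pos [0.5425 0.2242 0.1568] rot [-180.      0.    102.85] w 0.0176 F [-0.6  0.1 -1.3] shares [-0.003 -0.004  0.158] turn 0.002
[-0.02490409 -0.03644082  0.04361041]
```

apply_moves:
  series:
    - [0, [0, 0, 0.03], 0]
    - [0, [0, 0, 0.06], 0]
    - [0, [0, 0, 0.08], 0]
    - [0, [0, 0, 0.1], 0]
    - [0, [0, 0, 0.12], 0]
    - [0, [0, 0, 0.13], 0]
    - [0, [0, 0, 0.14], 0]
    - [0, [0, 0, 0.14], 0]

```text
time_s: 15.15
eef_pos: [0.5425, 0.2242, 0.1429]
tcp_rot: [180.0, -0.0, 102.8]
contact_force: [-1.4, -0.4, -3.0]
width: 0.0181
```

```bash
python3 - <<'E'
from h import *
go([0.5422,0.2238,0.141],102.7); print(manip.get_obs()['torque'])
E
```

```text
t 15.15 pos [0.5425 0.2242 0.1429] rot [180.    -0.   102.85] w 0.0181 F [-1.4 -0.4 -3. ] shares [-0.003 -0.004  0.019] turn 0.002
[-0.01247517  0.02991062  0.04345222]
```

apply_moves:
  series:
    - [0, [0, 0, 0.005], 0]
    - [0, [0, 0, 0.01], 0]
    - [0, [0, 0, 0.01], 0]
    - [0, [0, 0, 0.015], 0]
    - [0, [0, 0, 0.015], 0]
    - [0, [0, 0, 0.02], 0]
    - [0, [0, 0, 0.02], 0]
    - [0, [0, 0, 0.02], 0]

```text
time_s: 16.15
eef_pos: [0.5429, 0.2243, 0.1417]
tcp_rot: [179.9, -0.0, 102.9]
contact_force: [-2.2, 0.1, 10.9]
width: 0.0182
```

```bash
python3 - <<'E'
from h import *
go([0.5422,0.2238,0.141],102.7); print(manip.get_obs()['torque'])
b=optics.capture("scene"); print(pr(optics.mark_of("scene","key_collar")),pr(optics.mark_of("scene","clamp_recess")))
E
```

```text
t 16.15 pos [0.5429 0.2243 0.1417] rot [179.93  -0.   102.85] w 0.0182 F [-2.2  0.1 10.9] shares [-0.003 -0.008  0.007] turn 0.002
[-0.21920285  0.60004167  0.02278667]
[(0.73, [0.5449, 0.2264, 0.0709])] [(0.66, [0.5419, 0.2235, 0.0707])]
```

apply_moves:
  series:
    - [0, [0, 0, -0.005], 0]
    - [0, [0, 0, -0.005], 0.08]
    - [0, [0, 0, -0.005], 0.16]
    - [0, [0, 0, -0.005], 0.24]
    - [0, [0, 0, -0.005], 0.32]
    - [0, [0, 0, -0.005], 0.4]
    - [0, [0, 0, -0.005], 0.48]
    - [0, [0, 0, -0.005], 0.56]

```text
time_s: 17.3
eef_pos: [0.5425, 0.2242, 0.1417]
tcp_rot: [180.0, -0.0, 52.2]
contact_force: [-2.5, -1.6, 6.3]
width: 0.0176
```

```bash
python3 - <<'E'
from h import *
go([0.5422,0.2238,0.141],40); print(manip.get_obs()['torque'])
c,W=wcam(); a=optics.capture("wrist"); np.save("W5.npy",W); cv2.imwrite("pics/w5.png",a)
E
```

```text
t 17.3 pos [0.5425 0.2242 0.1417] rot [ 1.7999e+02 -1.0000e-02  5.2220e+01] w 0.0176 F [-2.5 -1.6  6.3] shares [-0.005 -0.     0.007] turn 0.136
[-0.19820059  0.67116517  0.03477288]
```

View pics/w5.png

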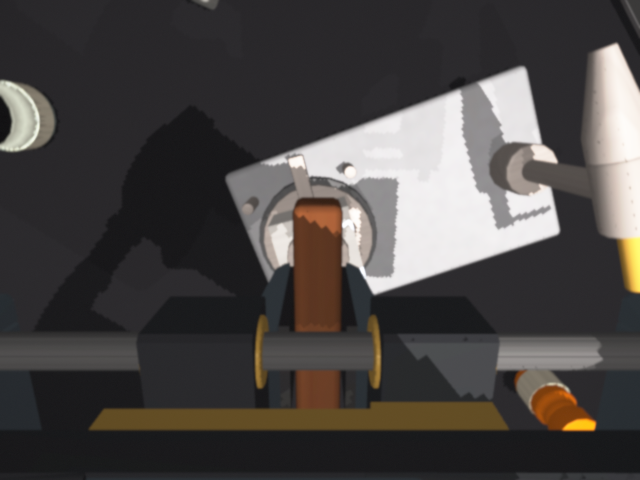

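apply_moves:
  series:
    - [0, [0, 0, 0], 0.06]
    - [0, [0, 0, 0], 0.12]
    - [0, [0, 0, 0], 0.17]
    - [0, [0, 0, 0], 0.21]
    - [0, [0, 0, 0], 0.24]
    - [0, [0, 0, 0], 0.26]
    - [0, [0, 0, 0], 0.28]
    - [0, [0, 0, 0], 0.28]

```text
time_s: 18.35
eef_pos: [0.5428, 0.224, 0.1417]
tcp_rot: [180.0, -0.0, 27.2]
contact_force: [-0.5, -3.5, 5.7]
width: 0.0175
```

```bash
python3 - <<'E'
from h import *
go([0.5422,0.2238,0.141],25); print(manip.get_obs()['torque'])
c,W=wcam(); a=optics.capture("wrist"); np.save("W6.npy",W); cv2.imwrite("pics/w6.png",a)
cv2.imwrite("pics/w6c.png",cv2.resize(a[100:320,200:440],(720,660))[:600])
E
```

```text
t 18.35 pos [0.5428 0.224  0.1417] rot [ 1.7997e+02 -3.0000e-02  2.7230e+01] w 0.0175 F [-0.5 -3.5  5.7] shares [-0.006 -0.001  0.007] turn 0.025
[-0.636591    0.31025898  0.01498335]
```

View pics/w6c.png

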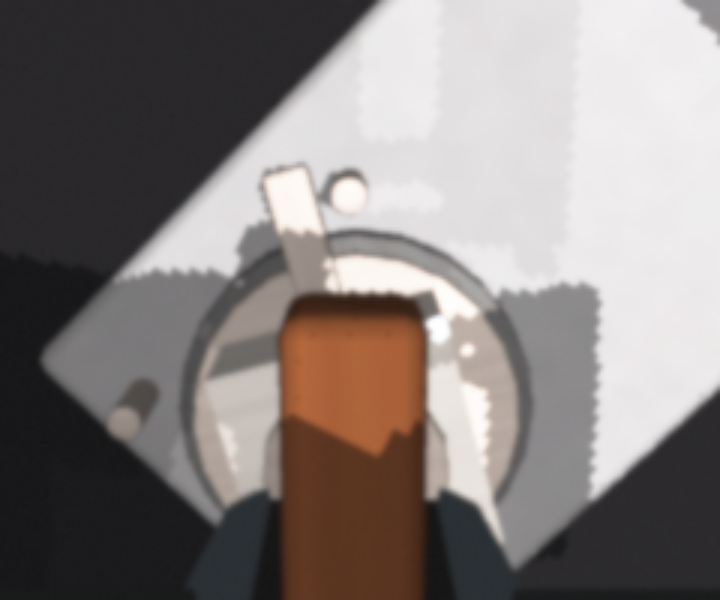

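apply_moves:
  series:
    - [0, [0, 0, 0], 0.01]
    - [0, [0, 0, 0], 0.02]
    - [0, [0, 0, 0], 0.025]
    - [0, [0, 0, 0], 0.03]
    - [0, [0, 0, 0], 0.035]
    - [0, [0, 0, 0], 0.04]
    - [0, [0, 0, 0], 0.04]
    - [0, [0, 0, 0], 0.04]

```text
time_s: 19.4
eef_pos: [0.5428, 0.224, 0.1417]
tcp_rot: [180.0, -0.0, 23.7]
contact_force: [-0.2, -2.8, 5.4]
width: 0.0177
```

```bash
python3 - <<'E'
from h import *
go([0.5422,0.2238,0.141],25); print(manip.get_obs()['torque'])
E
```

```text
t 19.4 pos [0.5428 0.224  0.1417] rot [ 1.7997e+02 -3.0000e-02  2.3650e+01] w 0.0177 F [-0.2 -2.8  5.4] shares [-0.006 -0.001  0.007] turn -0.015
[-0.618661    0.1988637   0.01686278]
```

apply_moves:
  series:
    - [0, [0, 0, 0], 0.01]
    - [0, [0, 0, 0], 0.02]
    - [0, [0, 0, 0], 0.025]
    - [0, [0, 0, 0], 0.03]
    - [0, [0, 0, 0], 0.035]
    - [0, [0, 0, 0], 0.04]
    - [0, [0, 0, 0], 0.04]
    - [0, [0, 0, 0], 0.04]

```text
time_s: 20.4
eef_pos: [0.5428, 0.224, 0.1417]
tcp_rot: [180.0, -0.0, 20.1]
contact_force: [0.4, -2.2, 5.0]
width: 0.0178
```

```bash
python3 - <<'E'
from h import *
go([0.5422,0.2238,0.141],20); print(manip.get_obs()['torque'])
c,W=wcam(); a=optics.capture("wrist"); cv2.imwrite("pics/w7.png",a)
cv2.imwrite("pics/w7c.png",np.hstack([cv2.resize(cv2.imread("pics/w6.png")[140:240,255:355],(400,400)),cv2.resize(a[140:240,255:355],(400,400))]))
E
```

```text
t 20.4 pos [0.5428 0.224  0.1417] rot [ 1.7996e+02 -3.0000e-02  2.0080e+01] w 0.0178 F [ 0.4 -2.2  5. ] shares [-0.006 -0.001  0.007] turn 0.001
[-0.70959805  0.23921396  0.50624878]
```

View pics/w7c.png

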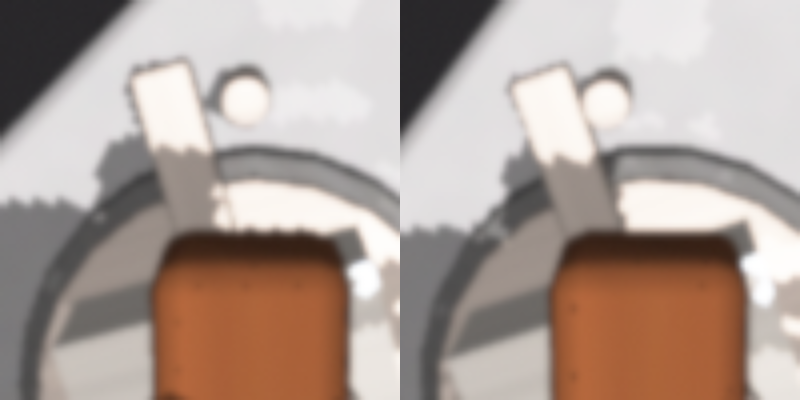

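apply_moves:
  series:
    - [0, [0, 0, 0], 0]
    - [0, [0, 0, 0], -0.01]
    - [0, [0, 0, -0.005], -0.02]
    - [0, [0, 0, -0.005], -0.03]
    - [0.1, [0, 0, -0.005], -0.03]
    - [0.3, [0, 0, -0.005], -0.03]
    - [0.5, [0, 0, -0.005], -0.03]
    - [0.5, [0, 0, -0.005], -0.03]

```text
time_s: 21.45
eef_pos: [0.5425, 0.2244, 0.142]
tcp_rot: [-180.0, -0.0, 22.8]
contact_force: [1.0, -0.4, 0.2]
width: 0.0438
```

apply_moves:
  series:
    - [0.5, [0, 0, 0], 0]
    - [0.5, [0, 0, 0], 0]
    - [0.5, [0, 0, -0.1], 0]
    - [0.5, [0, 0, -0.25], 0]
    - [0.5, [0, 0, -0.4], 0]
    - [0.5, [0, 0, -0.6], 0]
    - [0.5, [0, 0, -0.8], 0]
    - [0.5, [0, 0, -1], 0]

```text
time_s: 22.45
eef_pos: [0.5426, 0.2242, 0.2437]
tcp_rot: [180.0, -0.1, 22.8]
contact_force: [-0.1, -0.4, -0.6]
width: 0.0459
```

```bash
python3 - <<'E'
from h import *
go([0.5422,0.2238,0.141],20)
c,W=wcam(); a=optics.capture("wrist"); cv2.imwrite("pics/w8.png",a)
s=optics.capture("scene"); print(pr(optics.mark_of("scene","key_collar")),pr(optics.mark_of("scene","clamp_recess")),pr(optics.mark_of("scene","key")))
cv2.imwrite("pics/c8.png",np.hstack([cv2.resize(a[100:340,190:430],(480,480)),cv2.resize(s[205:335,350:450],(300,480),interpolation=cv2.INTER_CUBIC)]))
E
```

```text
t 22.45 pos [0.5426 0.2242 0.2437] rot [ 1.7999e+02 -6.0000e-02  2.2750e+01] w 0.0459 F [-0.1 -0.4 -0.6] shares [-0.006  0.002  1.027] turn 0.031
[(0.82, [0.5398, 0.2256, 0.0703])] [(0.8, [0.542, 0.2236, 0.0718])] [(0.75, [0.5413, 0.2212, 0.049])]
```

View pics/c8.png

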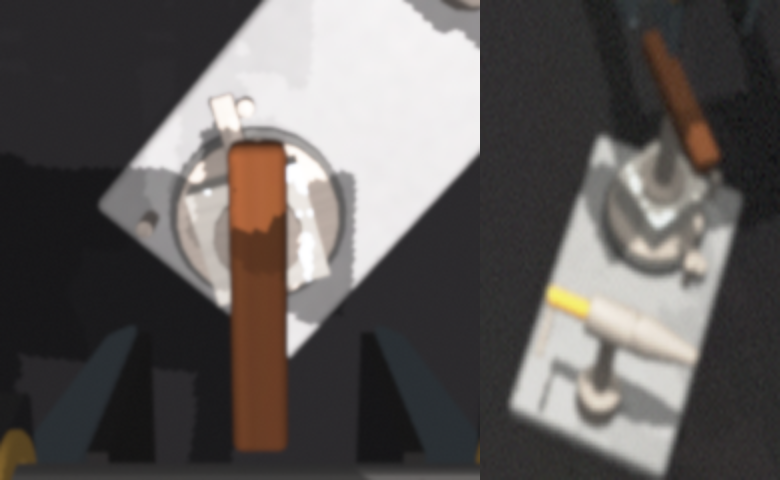

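The key is standing upright in the knob with its collar down. The pointer touches the pin, and the gripper is clear above.

```bash
python3 -c "
from plant import manip
print(manip.job_done())"
```

```text
the job is handed in; nothing more can be done
None
```

I lifted the key off the carousel, seated it in the knob, turned the knob clockwise to its stop and let go. I handed the job in at about 22.5 s of the 51 s allowed; no verdict was reported.

- **Seating:** going down, the force rose to about 11 N with the tool tip at 0.142 m, which is the height expected with the collar on the boss.
- **Stop:** the torque rose from about 0.02 to 0.5 N m at the end of the turn. I then turned back about 2.7° within the key's play, to take the load off before letting go.
- **After letting go:** the last pictures show the key upright with its collar down, the pointer against the pin, and the gripper about 100 mm up and clear. The network puts the collar at z = 0.070 m, about 3 mm sideways from the recess, within its 4 mm accuracy.
- **Not checked:** I did not re-measure the bystanders or the items on the carousel at the end. No unusual contact force showed in the readings after each move.

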